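Set out the steel beakers for the meat practical

TASK

Get the bench ready for the meat practical: pick out the three stainless-steel beakers and stand the smallest in the middle of the balance pan, the medium one in the middle of the wire gauze on the tripod, and the largest in the middle of the hot-plate stirrer's plate. Once the largest stands on its plate, put the steel lid on it so that it sits properly in the mouth. Set everything down gently, and leave the flask, the sample jar and the amber bottle where they are.

Things in the scene. Friction and masses are not known exactly. Their poses are not given: they have to be found in the camera images.
- beaker_small: smallest of three open stainless-steel beakers, straight round wall, 34 mm outside diameter, 50 mm tall, about 45 g, upright on the bench. A 2 mm rolled rim and a 5 mm pouring lip on its x side are only seen. Origin: centre of its underside; z up its axis.
- beaker_medium: medium stainless-steel beaker, same shape, 48 mm outside diameter, 68 mm tall, about 85 g. Origin: centre of its underside; z up.
- beaker_large: largest stainless-steel beaker, same shape, 60 mm outside diameter, 55 mm inside, 84 mm tall, about 140 g. Origin: centre of its underside; z up.
- lid: round steel lid of the largest beaker, right way up on the bench, about 60 g. A tapered plug below (42 mm wide at its foot, 49 mm at 4 mm height) enters the mouth; flange 72 mm wide from 4 to 7 mm; black round knob to grip, 22 mm wide, from 15 to 45 mm (grip at about 34). Origin: centre of the plug's underside; z up. Seated, it is 80 mm above the beaker's origin.
- balance: white laboratory balance, fixed, 180 mm wide (y), 260 mm long (x), with a round bare steel pan 120 mm in diameter, its top 72 mm above the bench (it does not sink); housing round it 56 mm high, lower key panel on the +x side. Origin: at bench level straight below the middle of the pan; x towards the key panel, z up.
- stirrer: aluminium hot-plate stirrer, fixed and off (cold), 156 mm wide (y) and 240 mm long (x), with a square white plate of 140 x 140 mm whose top is 92 mm above the bench; black panel with two knobs (up to 75 mm high) on its +x side. Origin: at bench level straight below the middle of the plate; x towards the knobs, z up.
- tripod: three-legged steel tripod, fixed, with a square wire gauze of 136 x 136 mm with a white round centre of 100 mm, whose top is 181 mm above the bench; an unlit gas burner stands under it; its feet lie 82 mm from the axis. Origin: at bench level straight below the middle of the gauze; z up.
- flask: clear glass conical flask, a bystander, 63 mm across the base, 96 mm tall, loose. Origin: centre of its underside; z up.
- sample_jar: closed white plastic sample jar with a white screw cap, a bystander, 58 mm across, 68 mm tall, loose. Origin: centre of its underside; z up.
- amber_bottle: amber glass bottle with black cap, a bystander, 48 mm across, 112 mm tall, loose. Origin: centre of its underside; z up. A heavy white mortar (72 mm across, 45 mm tall, pestle to 68 mm) stands fixed in the like place on the other side.
Mind the look-alikes: they are no part of the job. What is shaped like the lid but yellow is not meant.

How it is judged:
By the outcome, as a careful person would: the job done as asked, in the order asked, and still so for the second after the job is handed in, with the robot touching nothing.
It also fails if it takes over 120 s, if anything falls off the work surface, if the arm or the gripper's body presses on something with over 40 N, if the wrist force passes 120 N, or if a joint passes its speed limit or range.

ROBOT

A 7-joint arm with a two-finger parallel gripper is mounted at the origin on the work surface. World frame = base frame: x ahead of the robot, y to its left, z up, the work surface at z = 0. Lengths are in m, angles in rad, forces in N, time in s.
With the tool pointing down it reaches from about 0.4 to 0.9 m from the base axis. Payload 5.6 kg.
Tool frame: the origin (TCP) lies between the finger pads; the fingertips stand 19 mm ahead of it and the grasp point (between the pads) is the TCP (ctrl.tip_reach is the distance from the TCP to the fingertips, in m); z points along the fingers, y is the direction in which the jaws open and shut (so a half turn about z gives the same grasp; the last joint's range is limited). The gripper opens to 92 mm and grips with 3 to 60 N. Pads are 20 mm wide; open, the fingers measure 128 mm over their backs; the gripper's body (75 mm by 189 mm) begins 69 mm behind the grasp point.
Start: joints at [-1.344, 0.468, -0.012, 1.603, 0.006, 1.071, -0.056], TCP at [0.173, 0.626, 0.208] pointing down, gripper open.
Joint ranges: [-2.53, 2.53], [-0.31, 2.02], [-1.57, 1.55], [0.28, 2.44], [-1.29, 4.43], [0.15, 1.84], [-2.92, 2.92]. Speed limits (rad/s): [2.57, 2.57, 3.14, 3.14, 3.14, 3.14, 3.14].

INTERFACE

Orientations are given as a unit quaternion [x, y, z, w].
In Python, from rig import ctrl gives the robot as it stands.
- The arm moves only by the shell command python3 -m pendant 'ROWS' [FORCE]. ROWS is JSON, a list of rows, each an object with "grip": the closure, from -1 (fully open) to 1 (shut), so that 0 is half open; "xyz": the shift along the tool's x, y, z in mm, a list of three; "delta_rot": the turn, a rotation vector about the tool's x, y, z in rad, a list of three. In form: [{"grip": grip, "xyz": [x, y, z], "delta_rot": [wx, wy, wz]}, ...]. A call has 1 to 10 rows; each row is the pose to reach, as a shift and turn from the pose commanded when the call began, along the tool's axes at that moment; what a row does not reach only later rows make up. A row lasts 1/12 s, in which the tool goes at most 41.7 mm and 7.16 degrees, less where a joint would pass 70% of its speed; a pose out of reach is approached as far as the arm can. A call with a gripper value outside its range is refused whole. The fingers move at their own pace and stop on an object; FORCE is the grip in N (left out, the last holds). Time passes only in rows, so rows that repeat a pose let the fingers close. It gives the time, the measured TCP pose, the force and the opening at its end, in the units of the state.
- ctrl.get_state(): the state, without advancing time (a new reading comes with each control period).
- ctrl.snapshot(name): name is "scene" or "top" or "wrist"; returns a dict with "pixels" (384x512x3 uint8, red, green, blue), "z_map" (384x512 float32, m along the optical axis (not along the pixel's ray), 0 where there is no reading), "mtx" (3x3 intrinsics, pixels), "view" (4x4, takes a point from world to camera coordinates). Camera axes: x right, y down, z forward; pixel columns grow to the right and rows downward; lengths in m; the calibration is good to about 2 mm. A picture is of the moment at which its call begins.
- ctrl.close_job(): hands the job in, once; it reports no verdict.
The state is a dict: "time": time; "joint_pos": joint angles; "joint_vel": joint speeds; "effort": joint torques, N m; "eef_pos": TCP position; "tool_rot": TCP orientation; "ft_force": force on the tool from outside, world axes, zero at the start; "torque": the same for the moment, N m; "gripper_width": finger opening in m.
Only numpy, scipy, OpenCV 4.12 (cv2) and the standard library are available. Lean on these libraries where they do the work, as an engineer would, in place of code of your own. Each camera call takes 0.05 s, during which the arm holds its last target.

## Working session

There is one attempt and no reset: what is moved stays moved. The work goes in short steps, Python scripts to look and compute and a shell command to move; the robot and the scene stay as the last step left them, time stands still between calls to the robot, and variables do not carry over. Pictures are saved under pics/ and viewed, and the job is handed in when it is done.

```bash
ls; mkdir -p pics; cat > h.py <<'E'
import numpy as np, cv2
from rig import ctrl
def snap(n,f=None):
    s=ctrl.snapshot(n)
    if f: cv2.imwrite('pics/'+f,cv2.cvtColor(s['pixels'],cv2.COLOR_RGB2BGR))
    return s
def ray(s,u,v,z):
    K=s['mtx'];V=s['view'];R=V[:3,:3];t=V[:3,3]
    c=-R.T@t; d=R.T@np.linalg.inv(K)@np.array([u,v,1.]); k=(z-c[2])/d[2]
    return c+k*d
def cloud(s):
    K=s['mtx'];V=s['view'];Z=s['z_map'];h,w=Z.shape
    u,v=np.meshgrid(np.arange(w),np.arange(h))
    p=np.stack([(u-K[0,2])/K[0,0]*Z,(v-K[1,2])/K[1,1]*Z,Z],-1)
    P=(p-V[:3,3])@V[:3,:3]; P[Z==0]=np.nan
    return P
E
python3 - <<'E'
from h import *
st=ctrl.get_state(); print(st['eef_pos'],st['tool_rot'],st['gripper_width'],ctrl.tip_reach,st['ft_force'],st['time'])
for n in('scene','top','wrist'):
    s=snap(n,n+'0.png'); np.savez('pics/'+n+'0.npz',**s); V=s['view'];print(n,-V[:3,:3].T@V[:3,3],V[:3,:3].tolist())
E
```

```text
pics
[0.17320251 0.62588222 0.20723734] [ 1.34558241e-01  9.90905299e-01 -8.75353094e-04 -5.23521550e-05] 0.09170041763738734 0.019 [0.41770272 0.59883037 0.59961389] 0.0
scene [ 1.06664793 -0.32906232  0.61528132] [[0.4934491118915908, 0.8696036002509354, -0.017249707360174792], [0.5751551566610041, -0.3411157371605041, -0.7435298243027655], [-0.6524603587495994, 0.3569728733280123, -0.6684802524893961]]
top [ 0.40229073 -0.01401812  1.17791597] [[0.00853056422280824, -0.9998506181337896, -0.015032328213536198], [-0.9954122598236964, -0.0070581262092976665, -0.09541811068710121], [0.09529775688190575, 0.015777334118682915, -0.9953237730815963]]
wrist [0.09415971 0.64880202 0.38437379] [[0.26693945530045754, 0.9637120689061035, -0.0015412490439945966], [0.9225521459549613, -0.2550754736150532, 0.2895410864695291], [0.27864110464501474, -0.07871182252226691, -0.9571643452393284]]
```

View pics/top0.png

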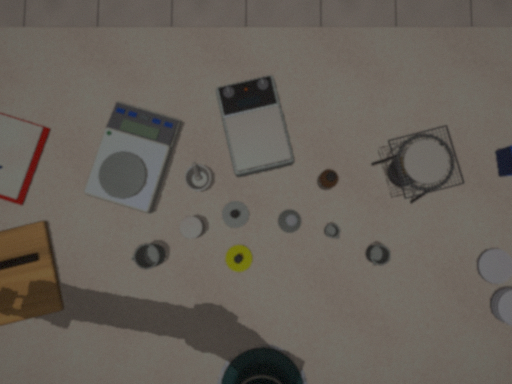

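View pics/scene0.png

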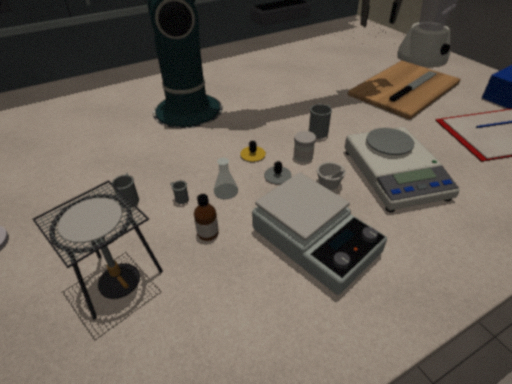

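View pics/wrist0.png

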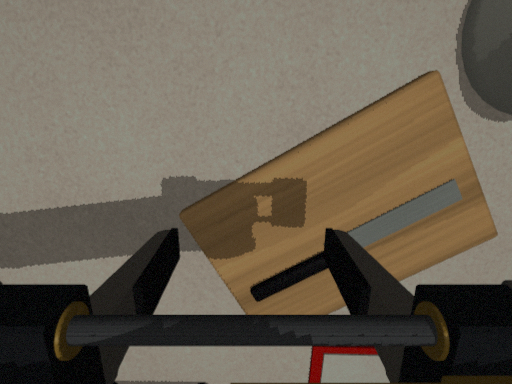

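The top view shows the balance pan at (123,174), the stirrer plate (257,139) and the gauze (427,160). Beaker candidates are (152,254) largest, (377,253) medium and (331,230) smallest. The grey lid is at (236,213), with the yellow look-alike at (239,258). The flask is at (289,220), the jar at (193,226), the amber bottle at (328,179) and the mortar at (199,177). I'll confirm these in a crop and with depth.

```bash
python3 - <<'E'
from h import *
s=dict(np.load('pics/top0.npz'));P=cloud(s)
im=cv2.cvtColor(s['pixels'],cv2.COLOR_RGB2BGR)
c=cv2.resize(im[150:290,110:430],None,fx=2.5,fy=2.5,interpolation=cv2.INTER_CUBIC)
c=cv2.convertScaleAbs(c,alpha=1.6);cv2.imwrite('pics/crop_top.png',c)
s2=dict(np.load('pics/scene0.npz'));im2=cv2.cvtColor(s2['pixels'],cv2.COLOR_RGB2BGR)
cv2.imwrite('pics/crop_scene.png',cv2.convertScaleAbs(cv2.resize(im2[95:250,100:360],None,fx=3,fy=3,interpolation=cv2.INTER_CUBIC),alpha=1.5))
z=P[...,2]
# bench height check
print('bench',np.nanmedian(z[280:340,330:450]), np.nanmedian(z[40:70,20:480]))
m=((z>0.012)&(z<0.3)).astype(np.uint8)
n,l,st,ce=cv2.connectedComponentsWithStats(m)
for i in range(1,n):
    if st[i,4]>25:
        q=P[l==i]; top=np.percentile(q[:,2],97); r=q[q[:,2]>top-0.006]
        (cx,cy),R=cv2.minEnclosingCircle(r[:,:2].astype(np.float32))
        print(st[i].tolist(),'top %.3f'%top,'circ %.3f %.3f d %.3f'%(cx,cy,2*R),'mean',q[:,:2].mean(0).round(3))
E
```

```text
bench -0.0011672325942921852 -0.001236956835288575
[216, 75, 78, 102, 5581] top 0.094 circ 0.635 0.014 d 0.193 mean [0.669 0.023]
[84, 101, 98, 112, 7020] top 0.073 circ 0.544 0.356 d 0.121 mean [0.591 0.335]
[372, 125, 93, 78, 3106] top 0.183 circ 0.564 -0.369 d 0.194 mean [ 0.564 -0.368]
[498, 146, 14, 30, 343] top 0.072 circ 0.599 -0.621 d 0.048 mean [ 0.59  -0.621]
[184, 163, 27, 28, 442] top 0.063 circ 0.568 0.175 d 0.010 mean [0.545 0.173]
[317, 169, 22, 21, 338] top 0.113 circ 0.538 -0.165 d 0.022 mean [ 0.534 -0.161]
[230, 210, 9, 8, 58] top 0.047 circ 0.448 0.074 d 0.020 mean [0.448 0.073]
[279, 210, 22, 22, 376] top 0.097 circ 0.433 -0.070 d 0.028 mean [ 0.432 -0.068]
[180, 216, 25, 23, 457] top 0.070 circ 0.413 0.179 d 0.057 mean [0.413 0.177]
[0, 221, 63, 105, 5149] top 0.035 circ 0.320 0.627 d 0.099 mean [0.289 0.609]
[324, 224, 16, 15, 115] top 0.052 circ 0.406 -0.179 d 0.042 mean [ 0.407 -0.179]
[131, 243, 35, 27, 452] top 0.085 circ 0.342 0.288 d 0.069 mean [0.341 0.287]
[366, 245, 25, 21, 283] top 0.070 circ 0.346 -0.290 d 0.057 mean [ 0.348 -0.292]
[478, 248, 34, 36, 625] top 0.017 circ 0.321 -0.599 d 0.092 mean [ 0.32  -0.598]
[234, 255, 9, 8, 60] top 0.048 circ 0.334 0.063 d 0.020 mean [0.335 0.062]
[491, 288, 21, 38, 575] top 0.045 circ 0.221 -0.619 d 0.086 mean [ 0.225 -0.602]
[226, 353, 75, 31, 1321] top 0.129 circ 0.059 -0.002 d 0.053 mean [ 0.059 -0.001]
```

View pics/crop_top.png

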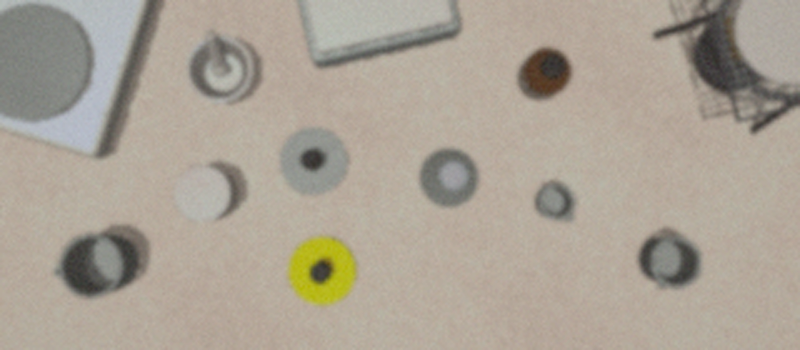

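View pics/crop_scene.png

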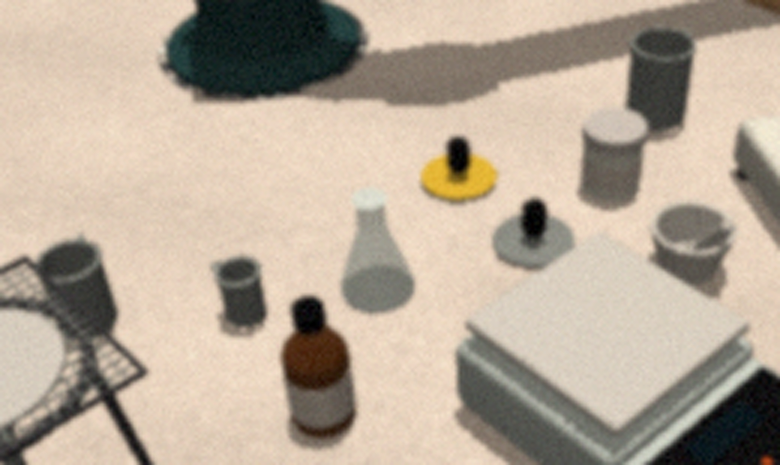

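The steel lid is the grey one at top (236,213). The one at (239,258) is yellow, so it's the look-alike. The only three open dark-steel beakers are (152,254), (377,253) and (331,230), with depth tops at 85, 70 and 52 mm, which match the sizes given. Next I'll refine all the centres with both views.

```bash
cat >> h.py <<'E'
from scipy.optimize import least_squares
from scipy.spatial.transform import Rotation as Rt
def circ(xy,x0,R=None):
    f=(lambda p:np.hypot(*(xy-p[:2]).T)-(R or p[2]))
    r=least_squares(f,list(x0)+([] if R else [0.03]),loss='soft_l1',f_scale=0.001)
    return r.x,np.sqrt(np.median(r.fun**2))
def go(x,y,z,jaw=None):
    """tool-frame shift (mm) and rotvec to world TCP; jaw = azimuth deg of tool y"""
    st=ctrl.get_state();p=np.array(st['eef_pos']);R=Rt.from_quat(st['tool_rot'])
    d=R.inv().apply(np.array([x,y,z])-p)*1000
    out=d.round(1).tolist(); rv=None
    if jaw is not None:
        a=np.deg2rad(jaw); cur=R.as_matrix()[:,1]; ca=np.arctan2(cur[1],cur[0])
        k=(a-ca+np.pi/2)%np.pi-np.pi/2   # half-turn symmetric
        a=ca+k
        ty=np.array([np.cos(a),np.sin(a),0]);tz=np.array([0,0,-1.]);tx=np.cross(ty,tz)
        rv=(R.inv()*Rt.from_matrix(np.stack([tx,ty,tz],1))).as_rotvec().round(4).tolist()
    print('t',round(st['time'],2),'tcp',p.round(4),'jawaz',np.rad2deg(np.arctan2(*R.as_matrix()[[1,0],1])).round(1),'-> xyz',out,'rot',rv,'w',round(st['gripper_width'],4),'F',np.round(st['ft_force'],1))
E
python3 - <<'E'
from h import *
T=dict(np.load('pics/top0.npz'));S=dict(np.load('pics/scene0.npz'))
PT=cloud(T).reshape(-1,3);PS=cloud(S).reshape(-1,3)
def near(P,x,y,r,z0,z1):
    return P[(np.hypot(P[:,0]-x,P[:,1]-y)<r)&(P[:,2]>z0)&(P[:,2]<z1)]
for n,x,y,h,d in(('L',.342,.288,.084,.06),('M',.348,-.291,.068,.048),('S',.407,-.179,.05,.034)):
    for nm,P in(('top',PT),('scene',PS)):
        q=near(P,x,y,d/2+.015,.012,h-.006); qr=near(P,x,y,d/2+.015,h-.004,h+.006)
        o=[nm,n]
        if len(qr)>8:
            c,e=circ(qr[:,:2],(x,y)); o+=['rim',c.round(4),e.round(4),len(qr)]
        if len(q)>8:
            c,e=circ(q[:,:2],(x,y),d/2); o+=['wall',c.round(4),e.round(4),len(q)]
        print(*o)
for nm,P in(('top',PT),('scene',PS)):
    q=near(P,.448,.074,.016,.03,.055);c,e=circ(q[:,:2],(.448,.074)) if len(q)>5 else (np.zeros(3),0);print(nm,'knob',q.mean(0).round(4),c.round(4),len(q))
    q=near(P,.448,.074,.05,.003,.012);c=cv2.minEnclosingCircle(q[:,:2].astype(np.float32));print('flange',c,len(q))
    q=near(P,.544,.356,.08,.066,.08);c=cv2.minEnclosingCircle(q[:,:2].astype(np.float32));print('pan',c,q[:,:2].mean(0),np.median(q[:,2]))
    q=near(P,.64,.015,.13,.087,.1);print('plate',cv2.minAreaRect(q[:,:2].astype(np.float32)),q[:,:2].mean(0),np.median(q[:,2]))
    q=near(P,.564,-.369,.13,.172,.195);print('gauze',cv2.minAreaRect(q[:,:2].astype(np.float32)),q[:,:2].mean(0),np.median(q[:,2]))
go(.342,.288,.2,131)
E
```

```text
top L rim [0.3412 0.2849 0.0296] 0.0011 132 wall [0.3415 0.2831] 0.0015 302
scene L rim [0.3437 0.2847 0.0294] 0.0012 83 wall [0.3417 0.2854] 0.0011 506
top M rim [ 0.3489 -0.2905  0.0238] 0.0012 109 wall [ 0.3498 -0.2892] 0.0015 158
scene M rim [ 0.3498 -0.2902  0.0233] 0.0011 103 wall [ 0.3495 -0.2914] 0.0012 345
top S rim [ 0.4071 -0.1768  0.0166] 0.0012 71 wall [ 0.4072 -0.1743] 0.001 38
scene S rim [ 0.4083 -0.1769  0.0168] 0.0012 80 wall [ 0.4076 -0.1766] 0.0009 197
top knob [0.4486 0.0729 0.0429] [0.4483 0.073  0.0076] 56
flange ((0.4474448561668396, 0.07461123168468475), 0.04949590191245079) 490
pan ((0.544122040271759, 0.35570457577705383), 0.06031868979334831) [0.54333874 0.35572176] 0.0708901880563789
plate ((0.6351500749588013, 0.013757169246673584), (0.14002424478530884, 0.13975341618061066), 13.637001037597656) [0.63449436 0.01377285] 0.0908974817016816
gauze ((0.5647597908973694, -0.3697044551372528), (0.13973462581634521, 0.14145328104496002), 15.26755428314209) [ 0.5642287  -0.36927811] 0.1791772923976701
scene knob [0.4536 0.0713 0.0404] [0.4513 0.0725 0.0082] 62
flange ((0.44945335388183594, 0.07259716838598251), 0.03640632703900337) 323
pan ((0.5458980798721313, 0.3568223714828491), 0.0610264353454113) [0.549094   0.35278043] 0.07145629670336376
plate ((0.6366309523582458, 0.013639844954013824), (0.14087149500846863, 0.14108942449092865), 13.609843254089355) [0.64240325 0.00983439] 0.09155732933923733
gauze ((0.5637941360473633, -0.3688841462135315), (0.1429467648267746, 0.13933782279491425), 14.82759952545166) [ 0.5692951  -0.37111829] 0.18028562499216397
t 0.15 tcp [0.1732 0.626  0.2075] jawaz 74.5 -> xyz [-252.8, -280.8, 7.9] rot [-0.0012, -0.0005, -0.9855] w 0.0921 F [ 0.4 -0.9 -0.2]
```

```bash
python3 -m pendant '[{"grip":-1,"xyz":[-126,-140,4],"delta_rot":[0,0,-0.5]},{"grip":-1,"xyz":[-126,-140,4],"delta_rot":[0,0,-0.5]},{"grip":-1,"xyz":[-126,-140,4],"delta_rot":[0,0,-0.5]},{"grip":-1,"xyz":[-126,-140,4],"delta_rot":[0,0,-0.5]},{"grip":-1,"xyz":[-253,-284,8],"delta_rot":[0,0,-0.985]},{"grip":-1,"xyz":[-253,-284,8],"delta_rot":[0,0,-0.985]},{"grip":-1,"xyz":[-253,-284,8],"delta_rot":[0,0,-0.985]},{"grip":-1,"xyz":[-253,-284,8],"delta_rot":[0,0,-0.985]},{"grip":-1,"xyz":[-253,-284,8],"delta_rot":[0,0,-0.985]},{"grip":-1,"xyz":[-253,-284,8],"delta_rot":[0,0,-0.985]}]' 30
python3 -m pendant '[{"grip":-1,"xyz":[0,0,0],"delta_rot":[0,0,0]}]'
python3 - <<'E'
from h import *
s=snap('wrist','w1.png')
P=cloud(s).reshape(-1,3);q=P[(np.hypot(P[:,0]-.342,P[:,1]-.285)<.045)&(P[:,2]>.078)&(P[:,2]<.09)]
print(len(q)); 
if len(q)>20: print(circ(q[:,:2],(.342,.285)))
go(.342,.285,.06,131)
E
```

```text
time: 0.98
eef_pos: [0.3432, 0.2803, 0.2]
tool_rot: [-0.348, 0.937, -0.001, -0.0]
ft_force: [0.4, -0.6, 1.0]
gripper_width: 0.092
time: 1.07
eef_pos: [0.3433, 0.2808, 0.2001]
tool_rot: [-0.346, 0.938, -0.001, -0.0]
ft_force: [-0.8, 1.3, 0.3]
gripper_width: 0.0915
885
(array([0.34122899, 0.28638883, 0.02921524]), np.float64(0.001238927375743236))
t 1.12 tcp [0.3423 0.2835 0.2003] jawaz 130.7 -> xyz [-0.8, 1.4, 140.3] rot [-0.0002, 0.0, -0.0052] w 0.0918 F [-0.5  1.1 -0.5]
```

View pics/w1.png

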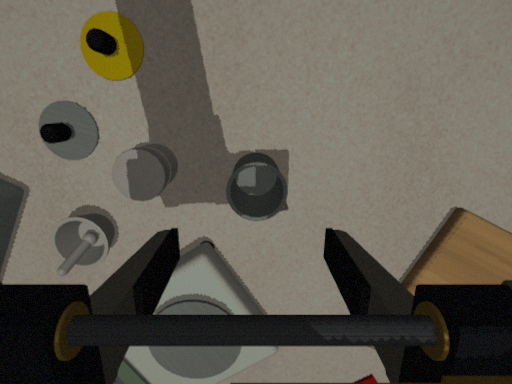

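The wrist view shows the large beaker's mouth at (257,186), between the jaws' lines. Its fitted centre (0.341,0.286) agrees with the other views, so I'll descend and grip.

```bash
python3 -m pendant '[{"grip":-1,"xyz":[-1,1.5,40],"delta_rot":[0,0,0]},{"grip":-1,"xyz":[-1,1.5,75],"delta_rot":[0,0,0]},{"grip":-1,"xyz":[-1,1.5,105],"delta_rot":[0,0,0]},{"grip":-1,"xyz":[-1,1.5,125],"delta_rot":[0,0,0]},{"grip":-1,"xyz":[-1,1.5,138],"delta_rot":[0,0,0]},{"grip":-1,"xyz":[-1,1.5,138],"delta_rot":[0,0,0]},{"grip":0.2,"xyz":[-1,1.5,138],"delta_rot":[0,0,0]},{"grip":0.6,"xyz":[-1,1.5,138],"delta_rot":[0,0,0]},{"grip":1,"xyz":[-1,1.5,138],"delta_rot":[0,0,0]},{"grip":1,"xyz":[-1,1.5,138],"delta_rot":[0,0,0]}]' 15
python3 -m pendant '[{"grip":1,"xyz":[0,0,0],"delta_rot":[0,0,0]},{"grip":1,"xyz":[0,0,0],"delta_rot":[0,0,0]},{"grip":1,"xyz":[0,0,0],"delta_rot":[0,0,0]},{"grip":1,"xyz":[0,0,0],"delta_rot":[0,0,0]}]' 15
```

```text
time: 1.95
eef_pos: [0.3417, 0.2879, 0.0632]
tool_rot: [-0.35, 0.937, 0.0, 0.001]
ft_force: [0.1, 0.4, -0.9]
gripper_width: 0.0674
time: 2.28
eef_pos: [0.3419, 0.2875, 0.0629]
tool_rot: [-0.35, 0.937, 0.0, 0.001]
ft_force: [0.5, -1.4, 6.0]
gripper_width: 0.0591
```

```bash
python3 -m pendant '[{"grip":1,"xyz":[0,0,-15],"delta_rot":[0,0,0]},{"grip":1,"xyz":[0,0,-40],"delta_rot":[0,0,0]},{"grip":1,"xyz":[0,0,-75],"delta_rot":[0,0,0]},{"grip":1,"xyz":[0,0,-110],"delta_rot":[0,0,0]},{"grip":1,"xyz":[0,0,-135],"delta_rot":[0,0,0]},{"grip":1,"xyz":[0,0,-145],"delta_rot":[0,0,0]},{"grip":1,"xyz":[0,0,-145],"delta_rot":[0,0,0]}]'
python3 - <<'E'
from h import *
go(.637,.0137,.205,91)
E
```

```text
time: 2.87
eef_pos: [0.342, 0.2879, 0.209]
tool_rot: [-0.35, 0.937, 0.001, 0.002]
ft_force: [0.1, -0.4, -1.7]
gripper_width: 0.0593
t 2.87 tcp [0.342  0.2879 0.209 ] jawaz 131.0 -> xyz [-42.9, -400.4, 4.1] rot [0.0018, 0.0041, 0.6975] w 0.0593 F [ 0.1 -0.4 -1.7]
```

```bash
python3 -m pendant '[{"grip":1,"xyz":[-1,-12,0],"delta_rot":[0,0,0.02]},{"grip":1,"xyz":[-4,-36,0],"delta_rot":[0,0,0.06]},{"grip":1,"xyz":[-7,-68,0],"delta_rot":[0,0,0.12]},{"grip":1,"xyz":[-11,-104,0],"delta_rot":[0,0,0.18]},{"grip":1,"xyz":[-15,-140,0],"delta_rot":[0,0,0.24]},{"grip":1,"xyz":[-19,-176,0],"delta_rot":[0,0,0.31]},{"grip":1,"xyz":[-23,-212,0],"delta_rot":[0,0,0.37]},{"grip":1,"xyz":[-27,-248,0],"delta_rot":[0,0,0.43]},{"grip":1,"xyz":[-30,-280,0],"delta_rot":[0,0,0.49]},{"grip":1,"xyz":[-33,-305,0],"delta_rot":[0,0,0.53]}]'
python3 - <<'E'
from h import *
go(.637,.0137,.205,91)
E
```

```text
time: 3.7
eef_pos: [0.5665, 0.0741, 0.204]
tool_rot: [-0.089, 0.996, -0.001, -0.002]
ft_force: [0.2, 0.6, -0.6]
gripper_width: 0.0592
t 3.7 tcp [0.5665 0.0741 0.204 ] jawaz 100.2 -> xyz [-58.7, -71.9, -1.1] rot [-0.0028, -0.0043, 0.1609] w 0.0592 F [ 0.2  0.6 -0.6]
```

```bash
python3 -m pendant '[{"grip":1,"xyz":[-15,-18,0],"delta_rot":[0,0,0.05]},{"grip":1,"xyz":[-31,-38,0],"delta_rot":[0,0,0.1]},{"grip":1,"xyz":[-45,-55,0],"delta_rot":[0,0,0.13]},{"grip":1,"xyz":[-54,-66,0],"delta_rot":[0,0,0.15]},{"grip":1,"xyz":[-58.5,-72,0],"delta_rot":[0,0,0.16]},{"grip":1,"xyz":[-58.5,-72,0],"delta_rot":[0,0,0.16]},{"grip":1,"xyz":[-58.5,-72,0],"delta_rot":[0,0,0.16]}]'
python3 - <<'E'
from h import *
s=snap('scene','s2.png'); s=snap('top')
P=cloud(s).reshape(-1,3);q=P[(np.hypot(P[:,0]-.637,P[:,1]-.014)<.05)&(P[:,2]>.11)&(P[:,2]<.25)]
print(len(q))
go(.637,.0137,.157,91)
E
```

```text
time: 4.28
eef_pos: [0.6356, 0.0181, 0.2052]
tool_rot: [-0.012, 1.0, -0.0, -0.002]
ft_force: [-0.6, 1.2, -2.3]
gripper_width: 0.0593
0
t 4.38 tcp [0.6358 0.0194 0.2062] jawaz 91.5 -> xyz [-1.2, -5.8, 49.2] rot [0.0004, -0.002, 0.0091] w 0.059 F [ 0.3  0.6 -2.2]
```

View pics/s2.png

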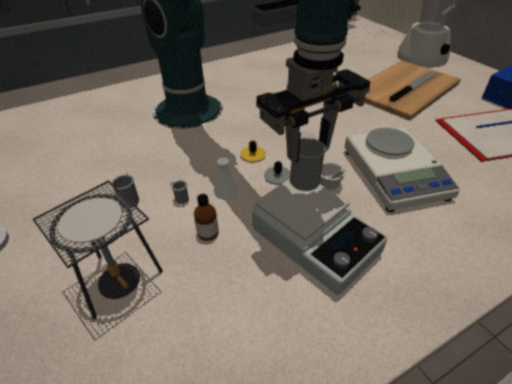

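```bash
python3 -m pendant '[{"grip":1,"xyz":[0,0,0],"delta_rot":[0,0,0]},{"grip":1,"xyz":[0,0,0],"delta_rot":[0,0,0]}]'; python3 - <<'E'
from h import *
s=snap('scene')
P=cloud(s).reshape(-1,3);q=P[(np.hypot(P[:,0]-.637,P[:,1]-.016)<.05)&(P[:,2]>.11)&(P[:,2]<.25)]
print(np.percentile(q[:,2],[1,50,99]))
r=q[(q[:,2]>.15)&(q[:,2]<.18)];print(circ(r[:,:2],(.637,.0137),.03),len(r))
r=q[(q[:,2]>.22)&(q[:,2]<.235)];print(circ(r[:,:2],(.637,.0137)),len(r))
go(.637,.0137,.157,91)
E
```

```text
time: 4.55
eef_pos: [0.6364, 0.0193, 0.2074]
tool_rot: [-0.013, 1.0, 0.0, 0.0]
ft_force: [-0.1, 0.1, -0.6]
gripper_width: 0.0591
[0.14870814 0.20586424 0.24828636]
(array([0.63471276, 0.0186809 ]), np.float64(0.0004661520170173061)) 378
(array([0.63542763, 0.01646529, 0.03087938]), np.float64(0.0022524279692154045)) 376
t 4.6 tcp [0.6366 0.0192 0.2074] jawaz 91.5 -> xyz [-0.3, -5.5, 50.4] rot [0.0004, 0.0003, 0.0088] w 0.0592 F [-0.   0.6 -1.4]
```

```bash
python3 -m pendant '[{"grip":1,"xyz":[-1.5,-5,10],"delta_rot":[0,0,0]},{"grip":1,"xyz":[-1.5,-5,25],"delta_rot":[0,0,0]},{"grip":1,"xyz":[-1.5,-5,38],"delta_rot":[0,0,0]},{"grip":1,"xyz":[-1.5,-5,45],"delta_rot":[0,0,0]},{"grip":1,"xyz":[-1.5,-5,48],"delta_rot":[0,0,0]},{"grip":1,"xyz":[-1.5,-5,49],"delta_rot":[0,0,0]},{"grip":1,"xyz":[-1.5,-5,50],"delta_rot":[0,0,0]},{"grip":1,"xyz":[-1.5,-5,50],"delta_rot":[0,0,0]}]'; python3 -m pendant '[{"grip":1,"xyz":[0,0,0.5],"delta_rot":[0,0,0]},{"grip":1,"xyz":[0,0,1],"delta_rot":[0,0,0]},{"grip":1,"xyz":[0,0,1],"delta_rot":[0,0,0]}]'
```

```text
time: 5.27
eef_pos: [0.6388, 0.0135, 0.1576]
tool_rot: [-0.013, 1.0, 0.0, 0.0]
ft_force: [0.8, -0.1, -1.1]
gripper_width: 0.0592
time: 5.52
eef_pos: [0.6386, 0.0135, 0.1565]
tool_rot: [-0.013, 1.0, 0.0, 0.0]
ft_force: [0.5, -0.6, -1.4]
gripper_width: 0.0593
```

```bash
python3 -m pendant '[{"grip":1,"xyz":[0,0,0.5],"delta_rot":[0,0,0]},{"grip":1,"xyz":[0,0,1],"delta_rot":[0,0,0]},{"grip":1,"xyz":[0,0,1],"delta_rot":[0,0,0]}]'; python3 -m pendant '[{"grip":1,"xyz":[0,0,0.5],"delta_rot":[0,0,0]},{"grip":1,"xyz":[0,0,1],"delta_rot":[0,0,0]},{"grip":1,"xyz":[0,0,1],"delta_rot":[0,0,0]}]'
```

```text
time: 5.77
eef_pos: [0.6384, 0.0135, 0.1552]
tool_rot: [-0.013, 1.0, 0.0, -0.0]
ft_force: [0.3, 1.2, -1.2]
gripper_width: 0.059
time: 6.02
eef_pos: [0.639, 0.0134, 0.155]
tool_rot: [-0.013, 1.0, 0.0, 0.001]
ft_force: [-1.5, -0.9, 4.2]
gripper_width: 0.059
```

Contact, at about +5 N. I'll release slowly and rise.

```bash
python3 -m pendant '[{"grip":0.2,"xyz":[0,0,0],"delta_rot":[0,0,0]},{"grip":0,"xyz":[0,0,0],"delta_rot":[0,0,0]},{"grip":-0.4,"xyz":[0,0,0],"delta_rot":[0,0,0]},{"grip":-1,"xyz":[0,0,0],"delta_rot":[0,0,0]},{"grip":-1,"xyz":[0,0,0],"delta_rot":[0,0,0]},{"grip":-1,"xyz":[0,0,0],"delta_rot":[0,0,0]},{"grip":-1,"xyz":[0,0,-15],"delta_rot":[0,0,0]},{"grip":-1,"xyz":[0,0,-45],"delta_rot":[0,0,0]},{"grip":-1,"xyz":[0,0,-80],"delta_rot":[0,0,0]},{"grip":-1,"xyz":[0,0,-100],"delta_rot":[0,0,0]}]'
python3 - <<'E'
from h import *
s=snap('scene')
P=cloud(s).reshape(-1,3);q=P[(np.hypot(P[:,0]-.637,P[:,1]-.016)<.05)&(P[:,2]>.1)&(P[:,2]<.19)]
print(np.percentile(q[:,2],[1,50,99]))
r=q[(q[:,2]>.1)&(q[:,2]<.165)];print(circ(r[:,:2],(.637,.0137),.03),len(r))
r=q[(q[:,2]>.17)];print(circ(r[:,:2],(.637,.0137)),len(r))
go(.449,.073,.2,99)
E
```

```text
time: 6.85
eef_pos: [0.6395, 0.0134, 0.2573]
tool_rot: [-0.013, 1.0, 0.0, 0.002]
ft_force: [0.6, 0.1, 1.9]
gripper_width: 0.0918
[0.10143254 0.15045551 0.17665556]
(array([0.6373372 , 0.01200186]), np.float64(0.0009285658420281097)) 1019
(array([0.63830227, 0.01141324, 0.02914759]), np.float64(0.0010172531350158692)) 247
t 6.9 tcp [0.6414 0.0134 0.261 ] jawaz 91.4 -> xyz [191.4, 64.4, 59.3] rot [0.0001, 0.0093, -0.132] w 0.0916 F [0.7 0.7 2.8]
```

```bash
python3 -m pendant '[{"grip":-1,"xyz":[20,6,0],"delta_rot":[0,0,-0.02]},{"grip":-1,"xyz":[55,18,0],"delta_rot":[0,0,-0.05]},{"grip":-1,"xyz":[92,31,10],"delta_rot":[0,0,-0.08]},{"grip":-1,"xyz":[128,43,30],"delta_rot":[0,0,-0.1]},{"grip":-1,"xyz":[160,54,50],"delta_rot":[0,0,-0.12]},{"grip":-1,"xyz":[183,62,59],"delta_rot":[0,0,-0.13]},{"grip":-1,"xyz":[191,64,59],"delta_rot":[0,0,-0.13]},{"grip":-1,"xyz":[191,64,59],"delta_rot":[0,0,-0.13]},{"grip":-1,"xyz":[191,64,59],"delta_rot":[0,0,-0.13]}]'
python3 - <<'E'
from h import *
s=snap('wrist','w3.png')
P=cloud(s).reshape(-1,3)
q=P[(np.hypot(P[:,0]-.449,P[:,1]-.073)<.016)&(P[:,2]>.041)&(P[:,2]<.055)];print(len(q),cv2.minEnclosingCircle(q[:,:2].astype(np.float32)),q.mean(0))
q=P[(np.hypot(P[:,0]-.449,P[:,1]-.073)<.042)&(P[:,2]>.003)&(P[:,2]<.012)];print(len(q),cv2.minEnclosingCircle(q[:,:2].astype(np.float32)))
go(.449,.073,.034,99)
E
```

```text
time: 7.65
eef_pos: [0.4475, 0.0727, 0.1961]
tool_rot: [-0.077, 0.997, 0.0, 0.001]
ft_force: [0.9, 0.3, 0.6]
gripper_width: 0.092
261 ((0.44934940338134766, 0.07486968487501144), 0.010803069919347763) [0.4485414  0.07477558 0.04471844]
2106 ((0.4492816627025604, 0.07392118126153946), 0.03684809058904648)
t 7.7 tcp [0.4481 0.0724 0.1962] jawaz 98.8 -> xyz [-0.5, 0.4, 162.2] rot [-0.0001, 0.003, -0.0029] w 0.0917 F [0.7 0.3 0.1]
```

View pics/w3.png

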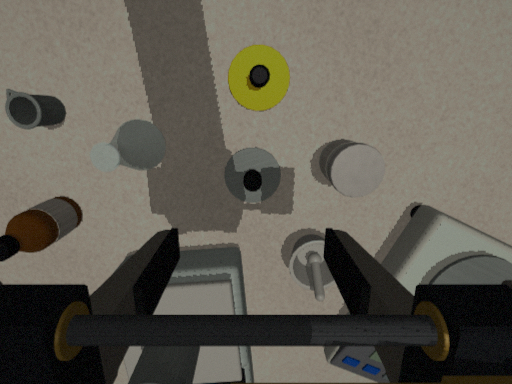

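The wrist view shows the grey steel lid between the jaws at (252,178). The yellow one is well behind it at (259,77). Descending to the knob.

```bash
python3 -m pendant '[{"grip":-1,"xyz":[-1,1.5,20],"delta_rot":[0,0,0]},{"grip":-1,"xyz":[-1,1.5,58],"delta_rot":[0,0,0]},{"grip":-1,"xyz":[-1,1.5,95],"delta_rot":[0,0,0]},{"grip":-1,"xyz":[-1,1.5,128],"delta_rot":[0,0,0]},{"grip":-0.6,"xyz":[-1,1.5,150],"delta_rot":[0,0,0]},{"grip":-0.2,"xyz":[-1,1.5,161],"delta_rot":[0,0,0]},{"grip":0,"xyz":[-1,1.5,161],"delta_rot":[0,0,0]},{"grip":0.3,"xyz":[-1,1.5,161],"delta_rot":[0,0,0]},{"grip":0.6,"xyz":[-1,1.5,161],"delta_rot":[0,0,0]},{"grip":1,"xyz":[-1,1.5,161],"delta_rot":[0,0,0]}]' 15
python3 -m pendant '[{"grip":1,"xyz":[0,0,0],"delta_rot":[0,0,0]},{"grip":1,"xyz":[0,0,0],"delta_rot":[0,0,0]},{"grip":1,"xyz":[0,0,0],"delta_rot":[0,0,0]},{"grip":1,"xyz":[0,0,0],"delta_rot":[0,0,0]},{"grip":1,"xyz":[0,0,0],"delta_rot":[0,0,0]}]' 15
```

```text
time: 8.53
eef_pos: [0.4483, 0.0744, 0.0353]
tool_rot: [-0.077, 0.997, 0.0, 0.001]
ft_force: [0.3, 0.4, 0.5]
gripper_width: 0.0539
time: 8.95
eef_pos: [0.4468, 0.0744, 0.0344]
tool_rot: [-0.078, 0.997, 0.0, 0.0]
ft_force: [-0.0, -0.7, 1.1]
gripper_width: 0.0206
```

```bash
python3 -m pendant '[{"grip":1,"xyz":[0,0,-10],"delta_rot":[0,0,0]},{"grip":1,"xyz":[0,0,-35],"delta_rot":[0,0,0]},{"grip":1,"xyz":[0,0,-70],"delta_rot":[0,0,0]},{"grip":1,"xyz":[0,0,-108],"delta_rot":[0,0,0]},{"grip":1,"xyz":[0,0,-145],"delta_rot":[0,0,0]},{"grip":1,"xyz":[0,0,-180],"delta_rot":[0,0,0]},{"grip":1,"xyz":[0,0,-205],"delta_rot":[0,0,0]},{"grip":1,"xyz":[0,0,-220],"delta_rot":[0,0,0]},{"grip":1,"xyz":[0,0,-220],"delta_rot":[0,0,0]}]'
python3 - <<'E'
from h import *
go(.6375,.0125,.254,91)
E
```

```text
time: 9.7
eef_pos: [0.4485, 0.0747, 0.2582]
tool_rot: [-0.077, 0.997, 0.001, 0.004]
ft_force: [0.5, 0.7, -1.2]
gripper_width: 0.0188
t 9.7 tcp [0.4485 0.0747 0.2582] jawaz 98.9 -> xyz [-177.1, -90.6, 5.4] rot [0.0019, 0.0072, 0.1376] w 0.0188 F [ 0.5  0.7 -1.2]
```

The opening of 18.8 mm is below the knob's 22 mm, so I'll check the hold.

```bash
python3 - <<'E'
from h import *
s=snap('wrist','w4.png');a=s
im=cv2.cvtColor(s['pixels'],cv2.COLOR_RGB2BGR)
s2=snap('scene','s4.png');im2=cv2.cvtColor(s2['pixels'],cv2.COLOR_RGB2BGR)
cv2.imwrite('pics/c4.png',cv2.convertScaleAbs(np.hstack([cv2.resize(im,None,fx=.9,fy=.9)[:340],cv2.resize(im2[20:210,180:360],(322,340))]),alpha=1.5))
P=cloud(s2).reshape(-1,3);q=P[(np.hypot(P[:,0]-.449,P[:,1]-.075)<.06)&(P[:,2]>.21)&(P[:,2]<.236)]
print(np.percentile(q[:,2],[1,10,50,90,99]),len(q))
r=q[q[:,2]<.234];print(cv2.minEnclosingCircle(r[:,:2].astype(np.float32)),ctrl.get_state()['gripper_width'])
E
```

```text
[0.22602989 0.22716173 0.2284156  0.22941835 0.23319799] 364
((0.4506804943084717, 0.07424203306436539), 0.03652830049395561) 0.01902007057721321
```

View pics/c4.png

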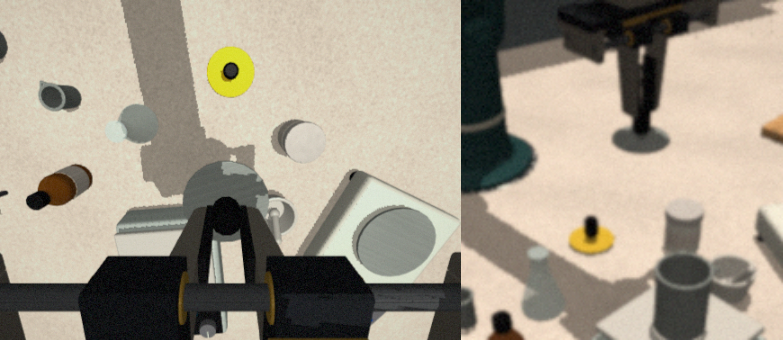

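The lid hangs level. Its flange is at z≈0.228, 36 mm diameter half-width, and centred about 2 mm ahead of the TCP in x. Carrying it over to the beaker.

```bash
python3 -m pendant '[{"grip":1,"xyz":[-8,-4,0],"delta_rot":[0,0,0.01]},{"grip":1,"xyz":[-25,-13,0],"delta_rot":[0,0,0.03]},{"grip":1,"xyz":[-48,-25,0],"delta_rot":[0,0,0.05]},{"grip":1,"xyz":[-73,-38,0],"delta_rot":[0,0,0.07]},{"grip":1,"xyz":[-99,-51,0],"delta_rot":[0,0,0.09]},{"grip":1,"xyz":[-124,-64,0],"delta_rot":[0,0,0.11]},{"grip":1,"xyz":[-147,-76,0],"delta_rot":[0,0,0.12]},{"grip":1,"xyz":[-164,-85,0],"delta_rot":[0,0,0.13]},{"grip":1,"xyz":[-173,-89,0],"delta_rot":[0,0,0.135]},{"grip":1,"xyz":[-175,-91,0],"delta_rot":[0,0,0.135]}]'
python3 -m pendant '[{"grip":1,"xyz":[0,0,0],"delta_rot":[0,0,0]},{"grip":1,"xyz":[0,0,0],"delta_rot":[0,0,0]},{"grip":1,"xyz":[0,0,0],"delta_rot":[0,0,0]}]'
python3 - <<'E'
from h import *
s2=snap('scene','s5.png')
P=cloud(s2).reshape(-1,3);q=P[(np.hypot(P[:,0]-.637,P[:,1]-.012)<.06)&(P[:,2]>.205)&(P[:,2]<.236)]
print(np.percentile(q[:,2],[1,10,50,90,99]),len(q))
r=q[(q[:,2]<.234)];print('lid',cv2.minEnclosingCircle(r[:,:2].astype(np.float32)))
q=P[(np.hypot(P[:,0]-.637,P[:,1]-.012)<.05)&(P[:,2]>.105)&(P[:,2]<.165)];print('bk',circ(q[:,:2],(.637,.012),.03))
go(.636,.0125,.2,91)
im2=cv2.cvtColor(s2['pixels'],cv2.COLOR_RGB2BGR)
cv2.imwrite('pics/c5.png',cv2.convertScaleAbs(cv2.resize(im2[50:230,210:400],None,fx=3,fy=3),alpha=1.4))
E
```

```text
time: 10.63
eef_pos: [0.6342, 0.0105, 0.2517]
tool_rot: [-0.009, 1.0, -0.001, -0.002]
ft_force: [-0.9, -0.1, -1.3]
gripper_width: 0.0195
time: 10.88
eef_pos: [0.6327, 0.012, 0.2541]
tool_rot: [-0.01, 1.0, 0.0, -0.0]
ft_force: [-0.1, -0.3, -0.5]
gripper_width: 0.0191
[0.22430351 0.22540656 0.22643922 0.22738375 0.23016448] 633
lid ((0.6351717710494995, 0.01086405385285616), 0.036715708673000336)
bk (array([0.63733461, 0.01197398]), np.float64(0.0009718155720493914))
t 10.93 tcp [0.6329 0.0121 0.2544] jawaz 91.2 -> xyz [-3.2, 0.3, 54.4] rot [0.0006, -0.0001, 0.0035] w 0.0189 F [ 0.3 -0.8 -0.6]
```

View pics/c5.png

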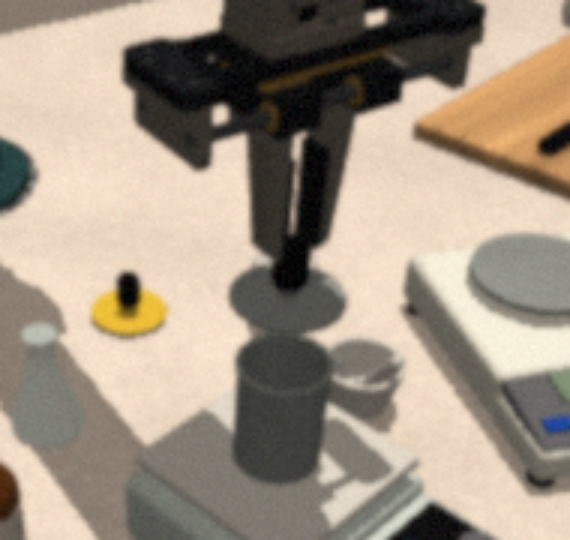

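```bash
python3 -m pendant '[{"grip":1,"xyz":[-2.2,1,6],"delta_rot":[0,0,0]},{"grip":1,"xyz":[-2.2,1,18],"delta_rot":[0,0,0]},{"grip":1,"xyz":[-2.2,1,29],"delta_rot":[0,0,0]},{"grip":1,"xyz":[-2.2,1,36],"delta_rot":[0,0,0]},{"grip":1,"xyz":[-2.2,1,39],"delta_rot":[0,0,0]},{"grip":1,"xyz":[-2.2,1,39],"delta_rot":[0,0,0]},{"grip":1,"xyz":[-2.2,1,39],"delta_rot":[0,0,0]}]'
python3 - <<'E'
from h import *
s2=snap('scene','s6.png')
P=cloud(s2).reshape(-1,3);q=P[(np.hypot(P[:,0]-.637,P[:,1]-.012)<.045)&(P[:,2]>.182)&(P[:,2]<.194)]
print(np.percentile(q[:,2],[1,50,99]),len(q));print('lid',cv2.minEnclosingCircle(q[:,:2].astype(np.float32)))
q=P[(np.hypot(P[:,0]-.637,P[:,1]-.012)<.05)&(P[:,2]>.105)&(P[:,2]<.165)];print('bk',circ(q[:,:2],(.637,.012),.03))
go(.636,.0125,.2,91)
E
```

```text
time: 11.52
eef_pos: [0.6358, 0.0124, 0.2149]
tool_rot: [-0.01, 1.0, -0.0, -0.0]
ft_force: [0.9, 0.4, 0.5]
gripper_width: 0.0192
[0.18528658 0.18731871 0.19058899] 618
lid ((0.6395842432975769, 0.01192962285131216), 0.03649077191948891)
bk (array([0.63687463, 0.01244471]), np.float64(0.0004768706868846776))
t 11.57 tcp [0.6361 0.0124 0.2154] jawaz 91.1 -> xyz [0.1, 0.1, 15.4] rot [-0.0001, 0.0004, 0.0025] w 0.0194 F [ 0.4 -0.3 -0.3]
```

```bash
python3 -m pendant '[{"grip":1,"xyz":[1.2,0,1],"delta_rot":[0,0,0]},{"grip":1,"xyz":[1.2,0,2],"delta_rot":[0,0,0]},{"grip":1,"xyz":[1.2,0,3],"delta_rot":[0,0,0]},{"grip":1,"xyz":[1.2,0,4],"delta_rot":[0,0,0]},{"grip":1,"xyz":[1.2,0,5],"delta_rot":[0,0,0]},{"grip":1,"xyz":[1.2,0,6],"delta_rot":[0,0,0]},{"grip":1,"xyz":[1.2,0,7],"delta_rot":[0,0,0]},{"grip":1,"xyz":[1.2,0,7],"delta_rot":[0,0,0]}]'
python3 -m pendant '[{"grip":1,"xyz":[0,0,0.5],"delta_rot":[0,0,0]},{"grip":1,"xyz":[0,0,1],"delta_rot":[0,0,0]},{"grip":1,"xyz":[0,0,1],"delta_rot":[0,0,0]}]'
python3 -m pendant '[{"grip":1,"xyz":[0,0,0.5],"delta_rot":[0,0,0]},{"grip":1,"xyz":[0,0,1],"delta_rot":[0,0,0]},{"grip":1,"xyz":[0,0,1],"delta_rot":[0,0,0]}]'
```

```text
time: 12.23
eef_pos: [0.6345, 0.0125, 0.2079]
tool_rot: [-0.01, 1.0, 0.0, -0.0]
ft_force: [-0.2, -0.7, -0.9]
gripper_width: 0.0191
time: 12.48
eef_pos: [0.6346, 0.0125, 0.2071]
tool_rot: [-0.01, 1.0, -0.0, -0.0]
ft_force: [-0.7, 0.5, -1.1]
gripper_width: 0.0192
time: 12.73
eef_pos: [0.6348, 0.0123, 0.2064]
tool_rot: [-0.01, 1.0, -0.0, 0.0]
ft_force: [-1.1, -0.3, 0.3]
gripper_width: 0.0189
```

```bash
python3 -m pendant '[{"grip":1,"xyz":[0,0,0.5],"delta_rot":[0,0,0]},{"grip":1,"xyz":[0,0,1],"delta_rot":[0,0,0]},{"grip":1,"xyz":[0,0,1],"delta_rot":[0,0,0]}]'
python3 - <<'E'
from h import *
s2=snap('scene','s7.png')
P=cloud(s2).reshape(-1,3);q=P[(np.hypot(P[:,0]-.637,P[:,1]-.012)<.04)&(P[:,2]>.172)&(P[:,2]<.185)]
print(np.percentile(q[:,2],[1,50,99]),len(q));print('lid',cv2.minEnclosingCircle(q[:,:2].astype(np.float32)))
print(ctrl.get_state()['ft_force'])
im2=cv2.cvtColor(s2['pixels'],cv2.COLOR_RGB2BGR)
cv2.imwrite('pics/c7.png',cv2.convertScaleAbs(cv2.resize(im2[100:230,240:380],None,fx=4,fy=4,interpolation=cv2.INTER_CUBIC),alpha=1.4))
E
```

```text
time: 12.98
eef_pos: [0.6351, 0.0123, 0.2061]
tool_rot: [-0.01, 1.0, 0.0, 0.001]
ft_force: [-1.0, -0.5, 4.7]
gripper_width: 0.0192
[0.17662376 0.17858465 0.18108763] 616
lid ((0.6381890773773193, 0.012694115750491619), 0.037131063640117645)
[-1.27970255 -0.56462253  5.62668084]
```

View pics/c7.png

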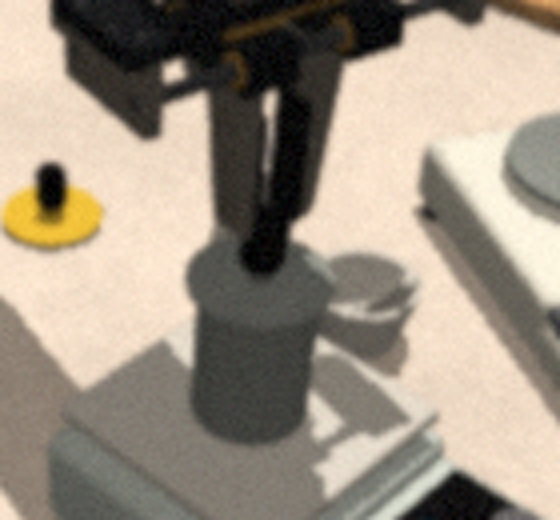

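The lid is seated: flange top at 0.179, level, with 5 N contact. Releasing.

```bash
python3 -m pendant '[{"grip":0.5,"xyz":[0,0,0],"delta_rot":[0,0,0]},{"grip":0.4,"xyz":[0,0,0],"delta_rot":[0,0,0]},{"grip":0.2,"xyz":[0,0,0],"delta_rot":[0,0,0]},{"grip":0,"xyz":[0,0,0],"delta_rot":[0,0,0]},{"grip":0,"xyz":[0,0,0],"delta_rot":[0,0,0]},{"grip":-0.4,"xyz":[0,0,-12],"delta_rot":[0,0,0]},{"grip":-1,"xyz":[0,0,-40],"delta_rot":[0,0,0]},{"grip":-1,"xyz":[0,0,-70],"delta_rot":[0,0,0]},{"grip":-1,"xyz":[0,0,-85],"delta_rot":[0,0,0]},{"grip":-1,"xyz":[0,0,-85],"delta_rot":[0,0,0]}]'
python3 - <<'E'
from h import *
s2=snap('scene','s8.png')
P=cloud(s2).reshape(-1,3);q=P[(np.hypot(P[:,0]-.637,P[:,1]-.012)<.04)&(P[:,2]>.172)&(P[:,2]<.185)]
print(np.percentile(q[:,2],[1,50,99]),len(q));print('lid',cv2.minEnclosingCircle(q[:,:2].astype(np.float32)))
q=P[(np.hypot(P[:,0]-.637,P[:,1]-.012)<.05)&(P[:,2]>.105)&(P[:,2]<.165)];print('bk',circ(q[:,:2],(.637,.012),.03))
go(.4075,-.1768,.2,111)
E
```

```text
time: 13.87
eef_pos: [0.6369, 0.0123, 0.2955]
tool_rot: [-0.01, 1.0, 0.0, 0.004]
ft_force: [1.0, -1.1, 0.1]
gripper_width: 0.0772
[0.17607601 0.17854568 0.18117975] 619
lid ((0.6367189288139343, 0.011290145106613636), 0.036966223269701004)
bk (array([0.63675126, 0.01248994]), np.float64(0.00043673006415710885))
t 13.92 tcp [0.6357 0.0124 0.2929] jawaz 91.1 -> xyz [232.4, -184.6, 91.7] rot [-0.0003, 0.0047, -0.3465] w 0.0815 F [ 0.3 -0.1 -0.4]
```

```bash
python3 -m pendant '[{"grip":-1,"xyz":[15,-12,0],"delta_rot":[0,0,-0.03]},{"grip":-1,"xyz":[43,-34,0],"delta_rot":[0,0,-0.08]},{"grip":-1,"xyz":[74,-58,0],"delta_rot":[0,0,-0.12]},{"grip":-1,"xyz":[105,-83,10],"delta_rot":[0,0,-0.17]},{"grip":-1,"xyz":[136,-108,30],"delta_rot":[0,0,-0.22]},{"grip":-1,"xyz":[167,-132,50],"delta_rot":[0,0,-0.27]},{"grip":-1,"xyz":[197,-156,70],"delta_rot":[0,0,-0.31]},{"grip":-1,"xyz":[222,-176,85],"delta_rot":[0,0,-0.34]},{"grip":-1,"xyz":[232,-184,92],"delta_rot":[0,0,-0.346]},{"grip":-1,"xyz":[232,-184,92],"delta_rot":[0,0,-0.346]}]'
python3 -m pendant '[{"grip":-1,"xyz":[0,0,0],"delta_rot":[0,0,0]},{"grip":-1,"xyz":[0,0,0],"delta_rot":[0,0,0]}]'
python3 - <<'E'
from h import *
s=snap('wrist','w9.png')
P=cloud(s).reshape(-1,3);q=P[(np.hypot(P[:,0]-.4075,P[:,1]+.1768)<.026)&(P[:,2]>.045)&(P[:,2]<.056)]
print(circ(q[:,:2],(.4075,-.1768)),len(q),q[:,2].mean())
go(.4075,-.1768,.036,111)
E
```

```text
time: 14.75
eef_pos: [0.4015, -0.1777, 0.1959]
tool_rot: [-0.179, 0.984, 0.001, -0.003]
ft_force: [-0.8, -0.1, -0.6]
gripper_width: 0.0921
time: 14.92
eef_pos: [0.4074, -0.1755, 0.1984]
tool_rot: [-0.183, 0.983, -0.0, 0.0]
ft_force: [0.6, 0.6, 1.4]
gripper_width: 0.0918
(array([ 0.40671604, -0.17589565,  0.01662748]), np.float64(0.0012317072592270845)) 417 0.05039424580115542
t 14.97 tcp [ 0.4077 -0.1753  0.1985] jawaz 111.1 -> xyz [0.8, -1.2, 162.5] rot [-0.0005, 0.0008, 0.0015] w 0.0921 F [ 0.4 -0.1  0.2]
```

View pics/w9.png

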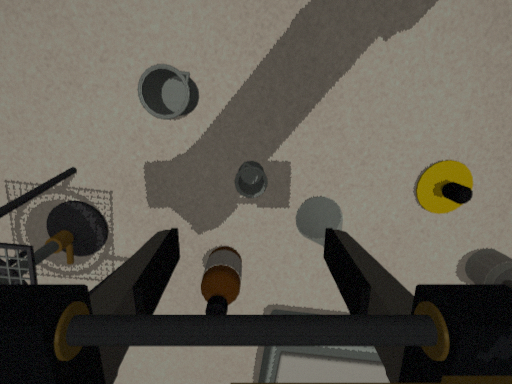

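The small beaker is at (251,179), between the jaws. The flask (318,217) and amber bottle (222,277) are clear of the finger paths. Descending.

```bash
python3 -m pendant '[{"grip":-0.6,"xyz":[0.5,-1,18],"delta_rot":[0,0,0]},{"grip":-0.6,"xyz":[0.5,-1,55],"delta_rot":[0,0,0]},{"grip":-0.5,"xyz":[0.5,-1,92],"delta_rot":[0,0,0]},{"grip":-0.4,"xyz":[0.5,-1,125],"delta_rot":[0,0,0]},{"grip":-0.4,"xyz":[0.5,-1,150],"delta_rot":[0,0,0]},{"grip":-0.4,"xyz":[0.5,-1,160],"delta_rot":[0,0,0]},{"grip":-0.4,"xyz":[0.5,-1,162],"delta_rot":[0,0,0]},{"grip":0,"xyz":[0.5,-1,162],"delta_rot":[0,0,0]},{"grip":0.4,"xyz":[0.5,-1,162],"delta_rot":[0,0,0]},{"grip":1,"xyz":[0.5,-1,162],"delta_rot":[0,0,0]}]' 12
python3 -m pendant '[{"grip":1,"xyz":[0,0,0],"delta_rot":[0,0,0]},{"grip":1,"xyz":[0,0,0],"delta_rot":[0,0,0]},{"grip":1,"xyz":[0,0,0],"delta_rot":[0,0,0]},{"grip":1,"xyz":[0,0,0],"delta_rot":[0,0,0]},{"grip":1,"xyz":[0,0,0],"delta_rot":[0,0,0]}]' 12
```

```text
time: 15.8
eef_pos: [0.4078, -0.1775, 0.0376]
tool_rot: [-0.182, 0.983, -0.001, 0.002]
ft_force: [0.2, 0.1, -0.2]
gripper_width: 0.0462
time: 16.22
eef_pos: [0.4072, -0.1773, 0.0371]
tool_rot: [-0.182, 0.983, -0.0, 0.001]
ft_force: [-0.9, 0.6, 7.4]
gripper_width: 0.0337
```

```bash
python3 -m pendant '[{"grip":1,"xyz":[0,0,-10],"delta_rot":[0,0,0]},{"grip":1,"xyz":[0,0,-35],"delta_rot":[0,0,0]},{"grip":1,"xyz":[0,0,-70],"delta_rot":[0,0,0]},{"grip":1,"xyz":[0,0,-105],"delta_rot":[0,0,0]},{"grip":1,"xyz":[0,0,-140],"delta_rot":[0,0,0]},{"grip":1,"xyz":[0,0,-165],"delta_rot":[0,0,0]},{"grip":1,"xyz":[0,0,-175],"delta_rot":[0,0,0]},{"grip":1,"xyz":[0,0,-175],"delta_rot":[0,0,0]}]'
python3 - <<'E'
from h import *
go(.545,.356,.21,123)
E
```

```text
time: 16.88
eef_pos: [0.4076, -0.1777, 0.2136]
tool_rot: [-0.182, 0.983, -0.001, 0.003]
ft_force: [0.5, -0.2, -1.7]
gripper_width: 0.0331
t 16.88 tcp [ 0.4076 -0.1777  0.2136] jawaz 111.0 -> xyz [-319.4, 449.1, 4.1] rot [-0.003, 0.0046, -0.2098] w 0.0331 F [ 0.5 -0.2 -1.7]
```

```bash
python3 -m pendant '[{"grip":1,"xyz":[-6,8,0],"delta_rot":[0,0,0]},{"grip":1,"xyz":[-20,28,0],"delta_rot":[0,0,-0.01]},{"grip":1,"xyz":[-40,56,0],"delta_rot":[0,0,-0.02]},{"grip":1,"xyz":[-61,86,0],"delta_rot":[0,0,-0.04]},{"grip":1,"xyz":[-82,116,0],"delta_rot":[0,0,-0.05]},{"grip":1,"xyz":[-103,145,0],"delta_rot":[0,0,-0.07]},{"grip":1,"xyz":[-124,174,0],"delta_rot":[0,0,-0.08]},{"grip":1,"xyz":[-145,204,0],"delta_rot":[0,0,-0.1]},{"grip":1,"xyz":[-166,233,0],"delta_rot":[0,0,-0.11]},{"grip":1,"xyz":[-186,262,0],"delta_rot":[0,0,-0.12]}]'
python3 - <<'E'
from h import *
go(.545,.356,.21,123)
E
```

```text
time: 17.72
eef_pos: [0.485, 0.1353, 0.2089]
tool_rot: [-0.241, 0.971, -0.0, -0.002]
ft_force: [1.1, -0.6, -0.6]
gripper_width: 0.0334
t 17.72 tcp [0.485  0.1353 0.2089] jawaz 117.9 -> xyz [-156.2, 167.0, -1.6] rot [0.0008, -0.0037, -0.0893] w 0.0334 F [ 1.1 -0.6 -0.6]
```

```bash
python3 -m pendant '[{"grip":1,"xyz":[-22,23,0],"delta_rot":[0,0,-0.01]},{"grip":1,"xyz":[-44,47,0],"delta_rot":[0,0,-0.02]},{"grip":1,"xyz":[-66,70,0],"delta_rot":[0,0,-0.04]},{"grip":1,"xyz":[-88,94,0],"delta_rot":[0,0,-0.05]},{"grip":1,"xyz":[-110,118,0],"delta_rot":[0,0,-0.07]},{"grip":1,"xyz":[-130,139,0],"delta_rot":[0,0,-0.08]},{"grip":1,"xyz":[-146,156,0],"delta_rot":[0,0,-0.09]},{"grip":1,"xyz":[-154,165,0],"delta_rot":[0,0,-0.09]},{"grip":1,"xyz":[-156,167,0],"delta_rot":[0,0,-0.09]},{"grip":1,"xyz":[-156,167,0],"delta_rot":[0,0,-0.09]}]'
python3 -m pendant '[{"grip":1,"xyz":[0,0,0],"delta_rot":[0,0,0]},{"grip":1,"xyz":[0,0,0],"delta_rot":[0,0,0]},{"grip":1,"xyz":[0,0,0],"delta_rot":[0,0,0]}]'
python3 - <<'E'
from h import *
s=snap('scene','s10.png')
P=cloud(s).reshape(-1,3);q=P[(np.hypot(P[:,0]-.545,P[:,1]-.356)<.03)&(P[:,2]>.14)&(P[:,2]<.21)]
print(np.percentile(q[:,2],[1,50,99]),len(q))
r=q[(q[:,2]<.19)];print(circ(r[:,:2],(.545,.356),.017),len(r))
go(.545,.356,.111,123)
im2=cv2.cvtColor(s['pixels'],cv2.COLOR_RGB2BGR)
cv2.imwrite('pics/c10.png',cv2.convertScaleAbs(cv2.resize(im2[20:220,300:480],None,fx=3,fy=3),alpha=1.4))
E
```

```text
time: 18.55
eef_pos: [0.5454, 0.3538, 0.2093]
tool_rot: [-0.284, 0.959, -0.001, -0.001]
ft_force: [-1.5, -0.8, -0.3]
gripper_width: 0.0332
time: 18.8
eef_pos: [0.5463, 0.3528, 0.2114]
tool_rot: [-0.283, 0.959, -0.0, 0.0]
ft_force: [-0.4, 0.5, 0.0]
gripper_width: 0.0336
[0.17411682 0.1927824  0.20945432] 199
(array([0.54591464, 0.35366503]), np.float64(0.0008340445236703205)) 84
t 18.85 tcp [0.5463 0.3532 0.2116] jawaz 122.9 -> xyz [-0.4, 3.1, 100.6] rot [-0.0003, 0.0004, -0.0015] w 0.0335 F [0.  0.4 0.1]
```

View pics/c10.png

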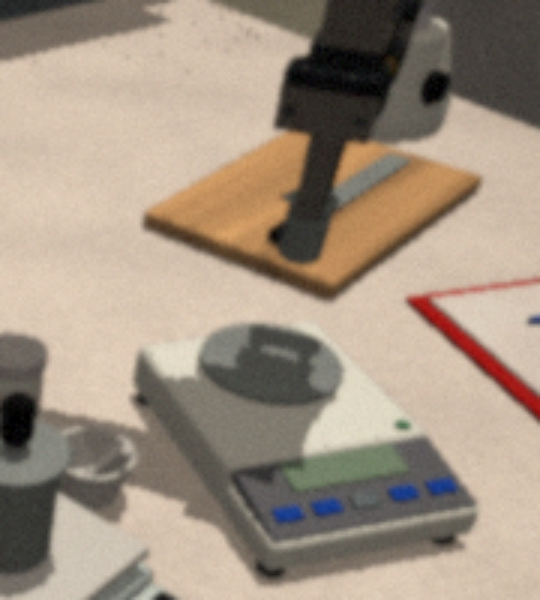

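```bash
python3 -m pendant '[{"grip":1,"xyz":[-0.6,2.6,10],"delta_rot":[0,0,0]},{"grip":1,"xyz":[-0.6,2.6,30],"delta_rot":[0,0,0]},{"grip":1,"xyz":[-0.6,2.6,52],"delta_rot":[0,0,0]},{"grip":1,"xyz":[-0.6,2.6,72],"delta_rot":[0,0,0]},{"grip":1,"xyz":[-0.6,2.6,87],"delta_rot":[0,0,0]},{"grip":1,"xyz":[-0.6,2.6,95],"delta_rot":[0,0,0]},{"grip":1,"xyz":[-0.6,2.6,98],"delta_rot":[0,0,0]},{"grip":1,"xyz":[-0.6,2.6,99],"delta_rot":[0,0,0]},{"grip":1,"xyz":[-0.6,2.6,100],"delta_rot":[0,0,0]},{"grip":1,"xyz":[-0.6,2.6,100],"delta_rot":[0,0,0]}]'
python3 -m pendant '[{"grip":1,"xyz":[0,0,0.5],"delta_rot":[0,0,0]},{"grip":1,"xyz":[0,0,1],"delta_rot":[0,0,0]},{"grip":1,"xyz":[0,0,1],"delta_rot":[0,0,0]}]'
python3 -m pendant '[{"grip":1,"xyz":[0,0,0.5],"delta_rot":[0,0,0]},{"grip":1,"xyz":[0,0,1],"delta_rot":[0,0,0]},{"grip":1,"xyz":[0,0,1],"delta_rot":[0,0,0]}]'
```

```text
time: 19.68
eef_pos: [0.5457, 0.3573, 0.1121]
tool_rot: [-0.284, 0.959, 0.0, 0.001]
ft_force: [-0.1, 0.5, 0.2]
gripper_width: 0.0333
time: 19.93
eef_pos: [0.5453, 0.3572, 0.1107]
tool_rot: [-0.284, 0.959, 0.0, 0.0]
ft_force: [0.7, 1.0, -0.8]
gripper_width: 0.0334
time: 20.18
eef_pos: [0.5453, 0.3571, 0.1094]
tool_rot: [-0.284, 0.959, 0.0, 0.0]
ft_force: [0.1, 0.7, -0.2]
gripper_width: 0.0336
```

```bash
python3 -m pendant '[{"grip":1,"xyz":[0,0,0.5],"delta_rot":[0,0,0]},{"grip":1,"xyz":[0,0,0.8],"delta_rot":[0,0,0]},{"grip":1,"xyz":[0,0,0.8],"delta_rot":[0,0,0]}]'
```

```text
time: 20.43
eef_pos: [0.5455, 0.3574, 0.1093]
tool_rot: [-0.284, 0.959, 0.0, 0.001]
ft_force: [-1.6, -0.8, 4.7]
gripper_width: 0.0332
```

Contact. Releasing gently.

```bash
python3 -m pendant '[{"grip":0.2,"xyz":[0,0,0],"delta_rot":[0,0,0]},{"grip":0.1,"xyz":[0,0,0],"delta_rot":[0,0,0]},{"grip":-0.2,"xyz":[0,0,0],"delta_rot":[0,0,0]},{"grip":-0.4,"xyz":[0,0,0],"delta_rot":[0,0,0]},{"grip":-0.4,"xyz":[0,0,0],"delta_rot":[0,0,0]},{"grip":-0.4,"xyz":[0,0,-10],"delta_rot":[0,0,0]},{"grip":-1,"xyz":[0,0,-35],"delta_rot":[0,0,0]},{"grip":-1,"xyz":[0,0,-72],"delta_rot":[0,0,0]},{"grip":-1,"xyz":[0,0,-105],"delta_rot":[0,0,0]},{"grip":-1,"xyz":[0,0,-120],"delta_rot":[0,0,0]}]'
python3 - <<'E'
from h import *
for n in('scene','top'):
    s=snap(n)
    P=cloud(s).reshape(-1,3);q=P[(np.hypot(P[:,0]-.545,P[:,1]-.356)<.03)&(P[:,2]>.08)&(P[:,2]<.14)]
    print(np.percentile(q[:,2],[1,50,99]),len(q));print(circ(q[:,:2],(.545,.356),.017),len(q))
go(.35,-.2905,.21,50)
E
```

```text
time: 21.27
eef_pos: [0.5469, 0.3581, 0.2342]
tool_rot: [-0.284, 0.959, 0.001, 0.003]
ft_force: [0.5, 0.4, 0.0]
gripper_width: 0.089
[0.08084412 0.10870061 0.12280231] 285
(array([0.5452972, 0.3575318]), np.float64(0.00107777586681709)) 285
[0.08101085 0.11331184 0.12456693] 204
(array([0.54369832, 0.35610457]), np.float64(0.00137170362333785)) 204
t 21.37 tcp [0.547  0.3582 0.2332] jawaz 123.0 -> xyz [518.7, -436.7, 18.9] rot [0.0054, 0.0064, 1.2742] w 0.0915 F [ 0.5 -0.2 -0. ]
```

```bash
python3 -m pendant '[{"grip":-1,"xyz":[15,-13,0],"delta_rot":[0,0,0.04]},{"grip":-1,"xyz":[43,-36,0],"delta_rot":[0,0,0.1]},{"grip":-1,"xyz":[73,-61,0],"delta_rot":[0,0,0.18]},{"grip":-1,"xyz":[103,-87,0],"delta_rot":[0,0,0.25]},{"grip":-1,"xyz":[133,-112,0],"delta_rot":[0,0,0.32]},{"grip":-1,"xyz":[163,-137,0],"delta_rot":[0,0,0.4]},{"grip":-1,"xyz":[193,-162,0],"delta_rot":[0,0,0.47]},{"grip":-1,"xyz":[223,-188,0],"delta_rot":[0,0,0.54]},{"grip":-1,"xyz":[253,-213,0],"delta_rot":[0,0,0.62]},{"grip":-1,"xyz":[280,-236,0],"delta_rot":[0,0,0.69]}]'
python3 - <<'E'
from h import *
go(.349,-.2905,.21,50)
E
```

```text
time: 22.2
eef_pos: [0.437, 0.0044, 0.2276]
tool_rot: [0.059, 0.998, -0.0, -0.001]
ft_force: [0.1, -0.0, 0.1]
gripper_width: 0.092
t 22.2 tcp [0.437  0.0044 0.2276] jawaz 83.2 -> xyz [52.5, -303.2, 17.8] rot [-0.0008, -0.0015, 0.5798] w 0.092 F [ 0.1 -0.   0.1]
```

```bash
python3 -m pendant '[{"grip":-1,"xyz":[6,-38,0],"delta_rot":[0,0,0.08]},{"grip":-1,"xyz":[13,-76,3],"delta_rot":[0,0,0.16]},{"grip":-1,"xyz":[20,-114,6],"delta_rot":[0,0,0.24]},{"grip":-1,"xyz":[27,-152,9],"delta_rot":[0,0,0.32]},{"grip":-1,"xyz":[34,-190,12],"delta_rot":[0,0,0.4]},{"grip":-1,"xyz":[41,-228,15],"delta_rot":[0,0,0.48]},{"grip":-1,"xyz":[47,-262,18],"delta_rot":[0,0,0.54]},{"grip":-1,"xyz":[51,-290,18],"delta_rot":[0,0,0.57]},{"grip":-1,"xyz":[52.5,-303,18],"delta_rot":[0,0,0.58]},{"grip":-1,"xyz":[52.5,-303,18],"delta_rot":[0,0,0.58]}]'
python3 -m pendant '[{"grip":-1,"xyz":[0,0,0],"delta_rot":[0,0,0]},{"grip":-1,"xyz":[0,0,0],"delta_rot":[0,0,0]}]'
python3 - <<'E'
from h import *
s=snap('wrist','w11.png')
P=cloud(s).reshape(-1,3);q=P[(np.hypot(P[:,0]-.349,P[:,1]+.2905)<.032)&(P[:,2]>.063)&(P[:,2]<.074)]
print(circ(q[:,:2],(.349,-.2905)),len(q),q[:,2].mean())
go(.349,-.2905,.051,50)
E
```

```text
time: 23.03
eef_pos: [0.3504, -0.2912, 0.2098]
tool_rot: [0.343, 0.939, -0.001, -0.001]
ft_force: [0.5, 0.6, -0.2]
gripper_width: 0.0921
time: 23.2
eef_pos: [0.3523, -0.2871, 0.2098]
tool_rot: [0.339, 0.941, 0.0, -0.001]
ft_force: [0.5, 0.6, 0.1]
gripper_width: 0.0919
(array([ 0.34854377, -0.28948852,  0.0233747 ]), np.float64(0.0012042797453946687)) 599 0.06834452795780636
t 23.25 tcp [ 0.3526 -0.287   0.2099] jawaz 50.4 -> xyz [0.3, -5.0, 158.9] rot [0.0003, -0.0012, 0.0066] w 0.0919 F [-0.5  0.4  0.3]
```

View pics/w11.png

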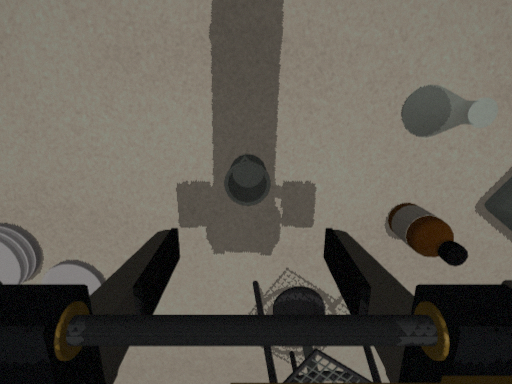

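The medium beaker is at (247,180), between the jaws and about 4.5 mm off on tool y. I'll correct that and descend.

```bash
python3 -m pendant '[{"grip":-1,"xyz":[0.5,-4.5,18],"delta_rot":[0,0,0]},{"grip":-1,"xyz":[0.5,-4.5,55],"delta_rot":[0,0,0]},{"grip":-0.8,"xyz":[0.5,-4.5,90],"delta_rot":[0,0,0]},{"grip":-0.6,"xyz":[0.5,-4.5,122],"delta_rot":[0,0,0]},{"grip":-0.6,"xyz":[0.5,-4.5,145],"delta_rot":[0,0,0]},{"grip":-0.6,"xyz":[0.5,-4.5,156],"delta_rot":[0,0,0]},{"grip":-0.5,"xyz":[0.5,-4.5,158],"delta_rot":[0,0,0]},{"grip":-0.2,"xyz":[0.5,-4.5,158],"delta_rot":[0,0,0]},{"grip":0.3,"xyz":[0.5,-4.5,158],"delta_rot":[0,0,0]},{"grip":1,"xyz":[0.5,-4.5,158],"delta_rot":[0,0,0]}]' 14
python3 -m pendant '[{"grip":1,"xyz":[0,0,0],"delta_rot":[0,0,0]},{"grip":1,"xyz":[0,0,0],"delta_rot":[0,0,0]},{"grip":1,"xyz":[0,0,0],"delta_rot":[0,0,0]},{"grip":1,"xyz":[0,0,0],"delta_rot":[0,0,0]},{"grip":1,"xyz":[0,0,0],"delta_rot":[0,0,0]}]' 14
```

```text
time: 24.08
eef_pos: [0.3502, -0.2921, 0.0537]
tool_rot: [0.34, 0.94, -0.0, 0.001]
ft_force: [-0.2, -0.4, -0.9]
gripper_width: 0.0514
time: 24.5
eef_pos: [0.3503, -0.292, 0.0536]
tool_rot: [0.34, 0.94, 0.0, 0.001]
ft_force: [-0.1, 1.2, 7.5]
gripper_width: 0.048
```

```bash
python3 -m pendant '[{"grip":1,"xyz":[0,0,-10],"delta_rot":[0,0,0]},{"grip":1,"xyz":[0,0,-35],"delta_rot":[0,0,0]},{"grip":1,"xyz":[0,0,-70],"delta_rot":[0,0,0]},{"grip":1,"xyz":[0,0,-105],"delta_rot":[0,0,0]},{"grip":1,"xyz":[0,0,-140],"delta_rot":[0,0,0]},{"grip":1,"xyz":[0,0,-175],"delta_rot":[0,0,0]},{"grip":1,"xyz":[0,0,-207],"delta_rot":[0,0,0]},{"grip":1,"xyz":[0,0,-230],"delta_rot":[0,0,0]},{"grip":1,"xyz":[0,0,-240],"delta_rot":[0,0,0]},{"grip":1,"xyz":[0,0,-240],"delta_rot":[0,0,0]}]'
python3 - <<'E'
from h import *
go(.5643,-.3693,.295,57)
E
```

```text
time: 25.33
eef_pos: [0.3498, -0.2923, 0.2945]
tool_rot: [0.34, 0.94, 0.0, 0.002]
ft_force: [-0.1, -0.7, -1.3]
gripper_width: 0.0476
t 25.33 tcp [ 0.3498 -0.2923  0.2945] jawaz 50.2 -> xyz [-214.2, 78.0, 0.6] rot [0.0019, 0.0044, -0.1179] w 0.0476 F [-0.1 -0.7 -1.3]
```

```bash
python3 -m pendant '[{"grip":1,"xyz":[-8,3,0],"delta_rot":[0,0,0]},{"grip":1,"xyz":[-28,10,0],"delta_rot":[0,0,-0.02]},{"grip":1,"xyz":[-55,20,0],"delta_rot":[0,0,-0.03]},{"grip":1,"xyz":[-85,31,0],"delta_rot":[0,0,-0.05]},{"grip":1,"xyz":[-115,42,0],"delta_rot":[0,0,-0.06]},{"grip":1,"xyz":[-145,53,0],"delta_rot":[0,0,-0.08]},{"grip":1,"xyz":[-175,64,0],"delta_rot":[0,0,-0.1]},{"grip":1,"xyz":[-199,73,0],"delta_rot":[0,0,-0.11]},{"grip":1,"xyz":[-212,77,0],"delta_rot":[0,0,-0.12]},{"grip":1,"xyz":[-214,78,0],"delta_rot":[0,0,-0.12]}]'
python3 -m pendant '[{"grip":1,"xyz":[0,0,0],"delta_rot":[0,0,0]},{"grip":1,"xyz":[0,0,0],"delta_rot":[0,0,0]},{"grip":1,"xyz":[0,0,0],"delta_rot":[0,0,0]}]'
python3 - <<'E'
from h import *
s=snap('scene','s12.png')
P=cloud(s).reshape(-1,3);q=P[(np.hypot(P[:,0]-.5643,P[:,1]+.3693)<.04)&(P[:,2]>.225)&(P[:,2]<.31)]
print(np.percentile(q[:,2],[1,50,99]),len(q))
r=q[(q[:,2]<.28)];print(circ(r[:,:2],(.5643,-.3693),.024),len(r))
go(.5643,-.3693,.2345,57)
im2=cv2.cvtColor(s['pixels'],cv2.COLOR_RGB2BGR)
cv2.imwrite('pics/c12.png',cv2.convertScaleAbs(cv2.resize(im2[70:320,10:220],None,fx=2.3,fy=2.3),alpha=1.4))
E
```

```text
time: 26.17
eef_pos: [0.565, -0.3685, 0.2875]
tool_rot: [0.282, 0.959, -0.0, -0.003]
ft_force: [-0.7, 0.8, -1.1]
gripper_width: 0.0479
time: 26.42
eef_pos: [0.5622, -0.3686, 0.2917]
tool_rot: [0.284, 0.959, 0.0, -0.001]
ft_force: [0.3, 1.3, -0.5]
gripper_width: 0.0475
[0.2416451  0.28505791 0.30910933] 1812
(array([ 0.56009626, -0.36730617]), np.float64(0.00044609810727374487)) 746
t 26.47 tcp [ 0.5624 -0.3685  0.2922] jawaz 57.1 -> xyz [-2.0, 0.3, 57.7] rot [0.0003, -0.0006, 0.0011] w 0.0479 F [-0.   0.8 -0.3]
```

View pics/c12.png

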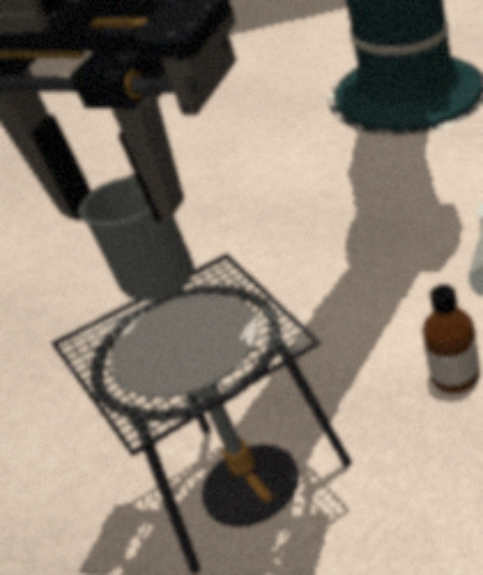

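```bash
python3 - <<'E'
from h import *
s=snap('scene')
P=cloud(s).reshape(-1,3);q=P[(np.hypot(P[:,0]-.5643,P[:,1]+.3693)<.045)&(P[:,2]>.225)&(P[:,2]<.32)]
for z in np.arange(.24,.31,.01):
    r=q[(q[:,2]>=z)&(q[:,2]<z+.01)]
    if len(r)>15: print(z.round(3),circ(r[:,:2],(.5605,-.367),.024),len(r))
u=P[(np.hypot(P[:,0]-.564,P[:,1]+.369)<.045)&(P[:,2]>.17)&(P[:,2]<.19)];print('gauze z',np.median(u[:,2]))
E
```

```text
0.24 (array([ 0.56028068, -0.3671149 ]), np.float64(0.00046140192876796896)) 159
0.25 (array([ 0.56024538, -0.36710264]), np.float64(0.00042227799729421464)) 189
0.26 (array([ 0.56042854, -0.367113  ]), np.float64(0.00047593569033007807)) 189
0.27 (array([ 0.56041995, -0.36717202]), np.float64(0.0003912586519293111)) 197
0.28 (array([ 0.56132046, -0.36701995]), np.float64(0.001102479731616396)) 307
0.29 (array([ 0.56212332, -0.36564064]), np.float64(0.0011931376851840715)) 324
0.3 (array([ 0.56282329, -0.36638438]), np.float64(0.0016969769305592)) 440
0.31 (array([ 0.56697856, -0.37004731]), np.float64(0.006318906556404293)) 211
gauze z 0.18074205091934864
```

The beaker hangs upright, since its centre is constant with height. It needs a shift of about 4 mm along −tool x to reach the gauze centre.

```bash
python3 -m pendant '[{"grip":1,"xyz":[-4,0.3,6],"delta_rot":[0,0,0]},{"grip":1,"xyz":[-4,0.3,18],"delta_rot":[0,0,0]},{"grip":1,"xyz":[-4,0.3,32],"delta_rot":[0,0,0]},{"grip":1,"xyz":[-4,0.3,44],"delta_rot":[0,0,0]},{"grip":1,"xyz":[-4,0.3,51],"delta_rot":[0,0,0]},{"grip":1,"xyz":[-4,0.3,54],"delta_rot":[0,0,0]},{"grip":1,"xyz":[-4,0.3,55],"delta_rot":[0,0,0]},{"grip":1,"xyz":[-4,0.3,55],"delta_rot":[0,0,0]},{"grip":1,"xyz":[-4,0.3,55],"delta_rot":[0,0,0]}]'
python3 -m pendant '[{"grip":1,"xyz":[0,0,0.5],"delta_rot":[0,0,0]},{"grip":1,"xyz":[0,0,1],"delta_rot":[0,0,0]},{"grip":1,"xyz":[0,0,1],"delta_rot":[0,0,0]}]'
python3 - <<'E'
from h import *
s=snap('scene')
P=cloud(s).reshape(-1,3);q=P[(np.hypot(P[:,0]-.5643,P[:,1]+.3693)<.035)&(P[:,2]>.188)&(P[:,2]<.22)]
print(circ(q[:,:2],(.564,-.369),.024),len(q))
go(.5643,-.3693,.2345,57)
E
```

```text
time: 27.27
eef_pos: [0.5672, -0.3708, 0.238]
tool_rot: [0.283, 0.959, -0.0, 0.001]
ft_force: [0.4, -0.4, -1.6]
gripper_width: 0.0476
time: 27.52
eef_pos: [0.5671, -0.3706, 0.2367]
tool_rot: [0.283, 0.959, -0.0, 0.0]
ft_force: [-0.9, -1.2, -2.3]
gripper_width: 0.0475
(array([ 0.56499425, -0.36933439]), np.float64(0.00043985582726953197)) 508
t 27.57 tcp [ 0.567  -0.3705  0.2367] jawaz 57.1 -> xyz [3.0, -0.5, 2.2] rot [0.0002, 0.0004, 0.0021] w 0.0479 F [ 0.6 -0.1 -0.7]
```

Centred within 1 mm. Creeping down to contact.

```bash
python3 -m pendant '[{"grip":1,"xyz":[0,0,0.5],"delta_rot":[0,0,0]},{"grip":1,"xyz":[0,0,1.2],"delta_rot":[0,0,0]},{"grip":1,"xyz":[0,0,1.2],"delta_rot":[0,0,0]}]'
python3 -m pendant '[{"grip":1,"xyz":[0,0,0.5],"delta_rot":[0,0,0]},{"grip":1,"xyz":[0,0,1],"delta_rot":[0,0,0]},{"grip":1,"xyz":[0,0,1],"delta_rot":[0,0,0]}]'
```

```text
time: 27.82
eef_pos: [0.5669, -0.3704, 0.235]
tool_rot: [0.283, 0.959, 0.0, -0.0]
ft_force: [-0.7, 0.2, -1.0]
gripper_width: 0.0476
time: 28.07
eef_pos: [0.5672, -0.3706, 0.2349]
tool_rot: [0.283, 0.959, 0.0, 0.0]
ft_force: [-0.4, 0.8, 3.4]
gripper_width: 0.0476
```

```bash
python3 -m pendant '[{"grip":0,"xyz":[0,0,0],"delta_rot":[0,0,0]},{"grip":-0.2,"xyz":[0,0,0],"delta_rot":[0,0,0]},{"grip":-0.5,"xyz":[0,0,0],"delta_rot":[0,0,0]},{"grip":-0.8,"xyz":[0,0,0],"delta_rot":[0,0,0]},{"grip":-1,"xyz":[0,0,0],"delta_rot":[0,0,0]},{"grip":-1,"xyz":[0,0,0],"delta_rot":[0,0,0]},{"grip":-1,"xyz":[0,0,-12],"delta_rot":[0,0,0]},{"grip":-1,"xyz":[0,0,-40],"delta_rot":[0,0,0]},{"grip":-1,"xyz":[0,0,-75],"delta_rot":[0,0,0]},{"grip":-1,"xyz":[0,0,-110],"delta_rot":[0,0,0]}]'
python3 -m pendant '[{"grip":-1,"xyz":[0,0,0],"delta_rot":[0,0,0]},{"grip":-1,"xyz":[40,0,0],"delta_rot":[0,0,0]},{"grip":-1,"xyz":[80,0,0],"delta_rot":[0,0,0]},{"grip":-1,"xyz":[120,0,0],"delta_rot":[0,0,0]},{"grip":-1,"xyz":[150,0,0],"delta_rot":[0,0,0]},{"grip":-1,"xyz":[150,0,0],"delta_rot":[0,0,0]}]'
python3 - <<'E'
from h import *
for n in('scene','top'):
    s=snap(n,n+'13.png'); P=cloud(s).reshape(-1,3)
    for k,x,y,z,h,d in(('L',.636,.0137,.092,.084,.06),('S',.545,.356,.072,.05,.034),('M',.5643,-.3693,.181,.068,.048)):
        q=P[(np.hypot(P[:,0]-x,P[:,1]-y)<d/2+.008)&(P[:,2]>z+.008)&(P[:,2]<z+h-.006)]
        t=P[(np.hypot(P[:,0]-x,P[:,1]-y)<d/2+.008)&(P[:,2]>z+.008)&(P[:,2]<z+h+.05)]
        if len(q)>10:print(n,k,circ(q[:,:2],(x,y),d/2)[0].round(4),len(q),'top',np.percentile(t[:,2],98).round(4))
    for k,x,y,h in(('flask',.433,-.068,.096),('jar',.413,.178,.068),('amber',.536,-.163,.112)):
        q=P[(np.hypot(P[:,0]-x,P[:,1]-y)<.04)&(P[:,2]>.012)&(P[:,2]<.13)]; print(n,k,q.mean(0).round(4))
        f='pics/%s0.npz'%n; p=cloud(dict(np.load(f))).reshape(-1,3);p=p[(np.hypot(p[:,0]-x,p[:,1]-y)<.04)&(p[:,2]>.012)&(p[:,2]<.13)];print('   before',p.mean(0).round(4))
E
```

```text
time: 28.9
eef_pos: [0.5666, -0.3703, 0.3459]
tool_rot: [0.283, 0.959, -0.0, -0.0]
ft_force: [0.4, -0.3, -0.0]
gripper_width: 0.0918
time: 29.4
eef_pos: [0.4369, -0.2873, 0.3451]
tool_rot: [0.283, 0.959, 0.002, 0.0]
ft_force: [0.0, -1.1, 0.2]
gripper_width: 0.0921
scene L [0.6368 0.0124] 782 top 0.216
scene S [0.5452 0.358 ] 206 top 0.1225
scene M [ 0.5655 -0.3691] 1199 top 0.2493
scene flask [ 0.4442 -0.0744  0.0495]
   before [ 0.4443 -0.0744  0.0498]
scene jar [0.4223 0.172  0.0554]
   before [0.4245 0.1717 0.0504]
scene amber [ 0.552  -0.1699  0.0646]
   before [ 0.552  -0.1698  0.0643]
top L [0.6371 0.0122] 70 top 0.2167
top S [0.5435 0.3562] 116 top 0.1245
top M [ 0.5647 -0.3679] 375 top 0.2505
top flask [ 0.4314 -0.0679  0.0484]
   before [ 0.4317 -0.0682  0.0499]
top jar [0.4129 0.1772 0.064 ]
   before [0.413  0.1771 0.064 ]
top amber [ 0.5342 -0.1608  0.0771]
   before [ 0.5343 -0.1607  0.0772]
```

View pics/scene13.png

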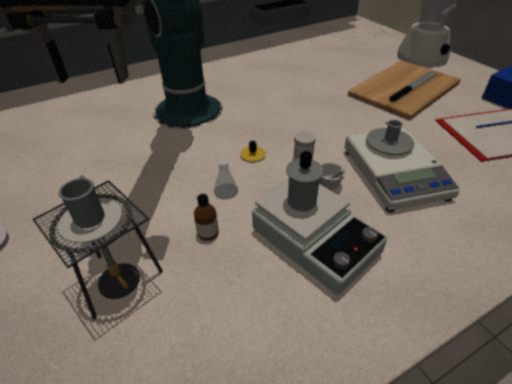

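View pics/top13.png

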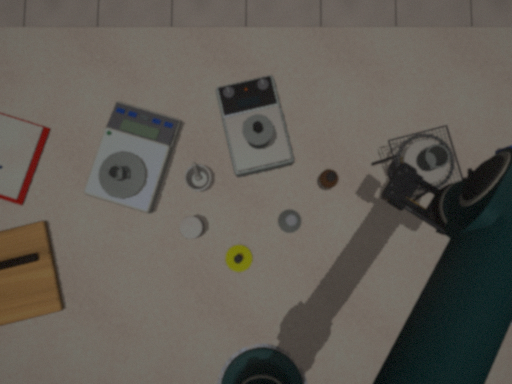

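Both views show everything in place. In the scene view the medium beaker is on the gauze at (85,203), the lidded large one on the plate (305,182) and the small one on the pan (394,132). The bystanders are unmoved and the arm is clear, so I'm handing in.

```bash
python3 -c "
from rig import ctrl
print(ctrl.close_job())"
```

```text
the job is handed in; nothing more can be done
None
```

The bench is set up and the job is handed in, at about 29.5 s of the 120 s allowed. I stood the largest beaker on the hot-plate and put the grey steel lid on it. After that the smallest went on the balance pan and the medium one on the gauze. Each was eased down until the wrist force showed about 5 N, then released.

Last checks, from the scene and top views:
- **Centring:** all three beakers stand upright within about 2 mm of the middle of their supports.
- **Lid:** it sits level in the mouth, with the knob top at about 0.217 m as expected when seated.
- **Bystanders:** the flask, amber bottle and yellow look-alike are unmoved. The jar also matches its start in the top view. Its scene-view average shifted by 2 mm across and 5 mm in height; I put that down to the large beaker behind it being gone.
- **Disagreements:** the two views differ by up to 2 mm on the small beaker. While gripping the lid's knob the fingers read 19 mm rather than 22 mm, but the lid hung level and seated properly.

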